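# Swing the guide bar of a model-cutting jig into line

### The job

Slide the aluminium guide bar up to the steel post so that the notch in its end is fully seated on the post; then, keeping it on the post, swing it round until its tip pushes past the orange sprung roller and it comes up against the brass stop pin, pressing in the red button, with the roller snapped out again behind it. The slide with the stop is clamped at a different angle every time: feel for it and be gentle, do not force the bar against post, roller or stop (a light push, well under 18 N, is plenty). Leave the plaster model, cup and jar alone and let go of the bar, lying flat.

Things in the scene. Friction and masses are not known exactly. Their poses are not given: they have to be found in the camera images.
- jig: Fixed jig (post, slide, stop, roller) on a grey plate, 430 (x) by 320 (y) by 6 mm. Origin: on the bench, 25 mm in -x and 20 mm in +y from the plate's middle. At the slide's middle angle the home bar lies along jig y: notch at jig (+50, +100) mm, tip axis at (+50, -100) mm. The bar swings in from the -x side, tip moving to +x (counterclockwise from above) until it meets the stop.
- stop_mid (a point): Fixed mark on the plate (jig +70, -85 mm): axis of the brass stop pin (16 mm diameter, top 32 mm above the bench) at middle angle. A blue slide carries pin, red button and orange roller together round the post's axis; it is clamped up to 0.22 rad either way of middle, an angle that is NOT measured: feel for it. The home bar's angle is out of middle by just as much.
- roller_mid (a point): Fixed mark on the plate (jig +36, -120 mm): axis of the orange roller (24 mm diameter, turns freely, top 32 mm above the bench) when the slide is at middle angle.
- post (a point): Fixed upright steel post, 12 mm diameter, from the jig plate up to 50 mm above the bench. This point: on its axis, at the plate's top (6 mm above the bench).
- bar: Loose straight aluminium guide bar, 24 mm wide, 28 mm high, 0.3 to 0.6 kg, lying on the plate. Origin: underside, on the axis of the notch seat, i.e. where the post's axis is when the bar is fully seated (notch floor 6 mm further along +x). +x runs along the bar to its round tip, +z up. The notch is 14 mm wide and its mouth flares to about 30 mm, the flared prongs reaching 25 mm from the origin towards -x.
- bar_tip (a point): Axis of the bar's half-round tip (12 mm radius), 200 mm along +x from the bar's origin, underside.
- bar_grip (a point): Middle of the black grip band on the bar, a good place to take it across its 24 mm width: 50 mm long, centred 130 mm along +x from the bar's origin. This point: on the bar's centre line, 18 mm above its underside.
- catch (a joint): How far the orange roller is pushed back (straight away from the post), in m: 0 = out, 0.008 = end. It stands 4 mm in the way of the seated bar's tip. Spring: 2.5 N plus 0.4 N per mm, so the tip needs only some 2 to 4 N sideways to pass. First touched when the tip is about 28 mm (0.14 rad) short of home; out again in the last 1 mm.
- button (a joint): How far the red button (10 mm diameter, beside the stop pin, facing the bar's side) is pressed in, in m: 0 = out, standing 3 mm proud of the stop pin; about 0.003 when the bar bears on the pin. Light spring, under 1 N.
- model: Bystander: plaster dental model, 64 mm square, 26 mm high, standing on the plate on the far side of the bar's line. Origin: centre of the underside.
- cup: Bystander: frosted plastic cup, 56 mm diameter, 60 mm high. Origin: centre of the underside.
- jar: Bystander: white jar with lid, 52 mm diameter, 60 mm high. Origin: centre of the underside.
Not all that is in view belongs to the job. Several things have the shape of the bar; the one meant has the colours described above.

How it is judged:
On the way, in this order (a step that is already met when the one before it is completed fails the run):
1. the bar's notch is seated on the post (within 4 mm) while the bar is still swung out by more than 0.4 rad from the jig's y axis (horizontal distance between bar and post below 0.004 m and angle between the x axis of bar and the y axis of jig, either way round above 0.4 rad), for 0.1 s.
2. the bar, still on the post (within 6 mm), pushes the roller back by more than 2.5 mm (horizontal distance between bar and post below 0.006 m and value of joint catch above 0.0025 m and contact force between bar and jig above 0.5 N).
At the end, for the whole second after the job is handed in: The bar lies flat on the plate at rest, notch on the post (within 4 mm), up at the stop (red button pressed in by more than 1 mm), the roller out again behind it (within 1 mm), released (horizontal distance between bar and post below 0.004 m and value of joint catch below 0.001 m and value of joint button above 0.001 m and angle between bar's own z axis and vertical below 0.03 rad and z of bar in the frame of jig below 0.009 m and linear speed of bar below 0.01 m/s); the robot touches nothing.
It fails at once if the bar pressed against the jig's post, stop and roller with more than 18 N in all (contact force between bar and jig above 18 N).
It fails at once if the robot pressed against the jig with more than 15 N (contact force between any of the fingers, the arm and jig above 15 N).
It fails at once if the plaster model, cup or jar moved by more than 15 mm (distance of any of model, cup, jar from where it was at the start of the episode above 0.015 m).
It also fails if it takes over 72 s, if anything falls off the work surface, if the arm or the gripper's body presses on something with over 40 N, if the wrist force passes 120 N, or if a joint passes its speed limit or range.

### The arm

A 6-joint arm with a two-finger parallel gripper is mounted at the origin on the work surface. World frame = base frame: x ahead of the robot, y to its left, z up, the work surface at z = 0. Lengths are in m, angles in rad, forces in N, time in s.
With the tool pointing down it reaches from about 0.2 to 0.875 m from the base axis. Payload 3.4 kg.
Tool frame: the origin (TCP) lies at the centre of the arm's flange, where the gripper is bolted on; the fingertips stand 199 mm ahead of it and the grasp point (between the pads) lies 180 mm ahead of it; z points along the fingers, x is the direction in which the jaws open and shut, and the axes are right-handed (so a half turn about z gives the same grasp; the last joint's range is limited). The gripper opens to 94 mm and grips with 3 to 60 N. Pads are 16 mm wide; open, the fingers measure 119 mm over their backs; the gripper's body (75 mm by 177 mm) begins 78 mm behind the grasp point.
Start: joints at [1.168, 0.276, 1.505, -0, 1.361, -0.121], TCP at [0.16, 0.552, 0.405] pointing down, gripper open.
Joint ranges: [-2.89, 2.89], [-0.75, 2.08], [0.22, 2.7], [-1.18, 4.32], [0.11, 2.71], [-2.7, 2.7]. Speed limits (rad/s): [2.57, 2.57, 3.14, 3.14, 3.14, 3.14].

### API

Orientations are given as a unit quaternion [w, x, y, z].
In Python, from station import r gives the robot as it stands.
- The arm moves only by the tool servo_tool, never from a script. Its argument "rows" is a list of rows, each a list of 2 entries, a list of its own where there are three numbers: the shift along the world's x, y, z in m, then the turn, a rotation vector about the world's x, y, z in rad. In form: [[[x, y, z], [wx, wy, wz]], ...]. A call has 1 to 5 rows; each row shifts and turns the commanded pose from where the row before left it; what a row does not reach is not made up. A row lasts 1/12 s, in which the tool goes at most 41.7 mm and 7.16 degrees, less where a joint would pass 70% of its speed; a pose out of reach is approached as far as the arm can. A call is refused whole if a number of a shift passes 0.0417 or a number of a turn 0.125, either way. A call with a gripper value outside its range is refused whole. "grip" is the closure, from 0 (fully open) to 1 (shut), set as the call begins (left out, the last holds). The fingers move at their own pace and stop on an object; "squeeze" is the grip in N (left out, the last holds). Time passes only in rows, so rows that do not move let the fingers close. It gives the time, the measured TCP pose, the force and the opening at its end, in the units of the state.
- r.get_obs(): the state, without advancing time (a new reading comes with each control period).
- r.get_image(name): name is "scene" or "side" or "wrist"; returns the picture (400x640x3 uint8, blue, green, red); there is no depth.
- r.calibration(name): a dict with "fx", "fy", "cx", "cy" (pixels), "eye" and "rotation" of the camera in the world. Camera axes: x right, y down, z forward; pixel columns grow to the right and rows downward; lengths in m; the calibration is good to about 2 mm. A picture is of the moment at which its call begins: read the wrist's pose just before it. calibration takes no time and is no camera call; for the wrist camera it gives the pose at the moment of the call.
- r.hand_in(): hands the job in, once; it reports no verdict.
The state is a dict: "time": time; "joints": joint angles; "joint_velocities": joint speeds; "joint_torque": joint torques, N m; "eef_pos": TCP position; "eef_rot": TCP orientation; "force": force on the tool from outside, world axes, zero at the start; "torque": the same for the moment, N m; "opening": opening from 0.0 (shut) to 1.0 (fully open).
Only numpy, scipy, OpenCV 4.12 (cv2) and the standard library are available. Lean on these libraries where they do the work, as an engineer would, in place of code of your own. Each camera call takes 0.05 s, during which the arm holds its last target.

## Working session

There is one attempt and no reset: what is moved stays moved. The work goes in short steps, Python scripts to look and compute and a tool call to move; the robot and the scene stay as the last step left them, time stands still between calls to the robot, and variables do not carry over. Pictures are saved under pics/ and viewed, and the job is handed in when it is done.

Besides the shell and the picture viewer there is one more tool, called after "Call:" as a command line: name --argument value ..., lists and objects as JSON in quotes. servo_tool: Moves the arm, as the interface text tells. Its arguments: {"type":"object","properties":{"rows":{"type":"array","items":{"type":"array"}},"grip":{"type":"number"},"squeeze":{"type":"number"}},"required":["rows"]}

```bash
mkdir -p pics; ls; python3 - <<'E'
from station import r
import cv2
o=r.get_obs(); print(o)
for n in ("scene","side","wrist"):
    c=r.calibration(n); print(n,c)
    cv2.imwrite(f"pics/{n}0.png",r.get_image(n))
E
```

```text
pics
{'time': 0.0, 'joints': array([ 1.16798879e+00,  2.76557375e-01,  1.50611248e+00,  1.19112963e-05,
        1.36070544e+00, -1.20977129e-01]), 'joint_velocities': array([-2.53652322e-04,  5.00456181e-04, -2.30284099e-07,  7.10384251e-04,
       -4.37169496e-04,  6.18597919e-04]), 'joint_torque': array([-1.47833667e-03, -4.04578757e+01, -2.37224990e+01,  6.97912951e-02,
        3.47351795e-02, -1.00990958e-04]), 'eef_pos': array([0.15982057, 0.55211712, 0.40383412]), 'eef_rot': array([ 4.40543125e-04,  7.99410935e-01,  6.00783956e-01, -7.74855934e-04]), 'force': array([ 0.61736726, -0.08827929, -0.0457392 ]), 'torque': array([-0.03288836, -0.05100987, -0.05206689]), 'opening': 0.99715959410718}
scene {'fx': 430.75023444930696, 'fy': 430.75023444930696, 'cx': 319.792896076091, 'cy': 196.8106265160977, 'eye': array([ 1.34513943, -0.1869077 ,  1.07261281]), 'rotation': array([-0.25909756,  0.73615392,  0.58666311, -0.21626892])}
side {'fx': 405.00019415532216, 'fy': 405.00019415532216, 'cx': 326.3366191385773, 'cy': 201.73823433080915, 'eye': array([ 0.20806778, -0.78940821,  0.92838373]), 'rotation': array([-0.35811106,  0.91380984, -0.17574336,  0.07630416])}
wrist {'fx': 292.3489008106253, 'fy': 292.3489008106253, 'cx': 318.99975676674364, 'cy': 199.61157592269672, 'eye': array([0.09736478, 0.56960024, 0.3840941 ]), 'rotation': array([0.09140466, 0.7947308 , 0.59612219, 0.06845783])}
```

View pics/scene0.png

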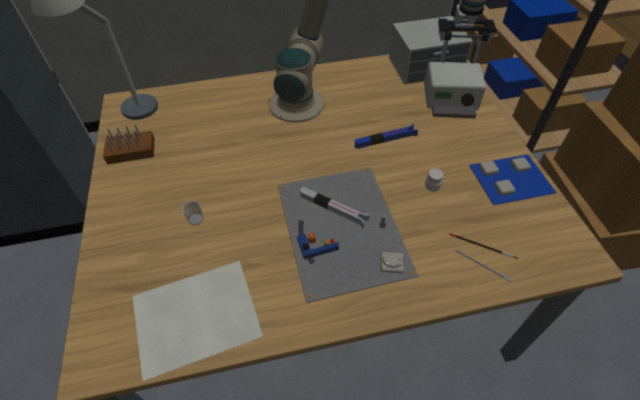

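View pics/side0.png

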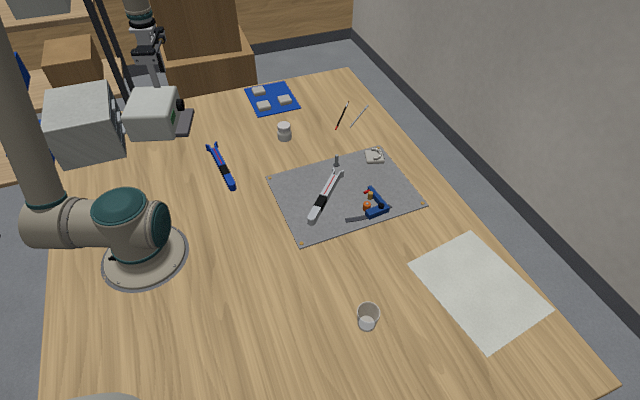

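View pics/wrist0.png

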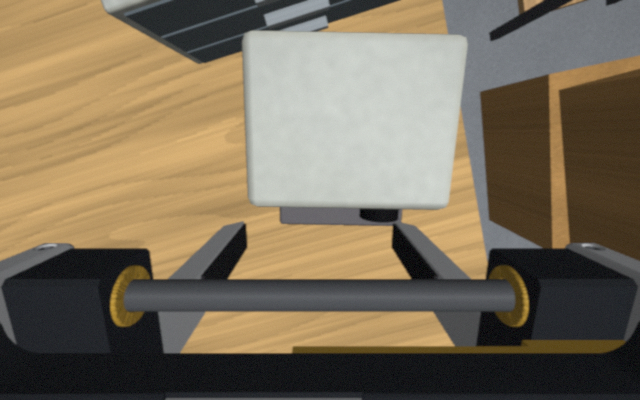

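The scene view shows the plate around (345,230). The silver bar has its tip at about (305,191), its band at (321,199) and its notch at (366,216). The post is at about (383,220), the model at (393,262), the cup at (194,212) and the jar at (434,178). I'll zoom in.

```bash
python3 - <<'E'
import cv2
a=cv2.imread("pics/scene0.png")[160:300,265:425]; cv2.imwrite("pics/scene0z.png",cv2.resize(a,None,fx=4.2,fy=4.2,interpolation=cv2.INTER_CUBIC))
a=cv2.imread("pics/side0.png")[135:255,255:435]; cv2.imwrite("pics/side0z.png",cv2.resize(a,None,fx=4.4,fy=4.4,interpolation=cv2.INTER_CUBIC))
E
```

```text
(no output)
```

View pics/scene0z.png

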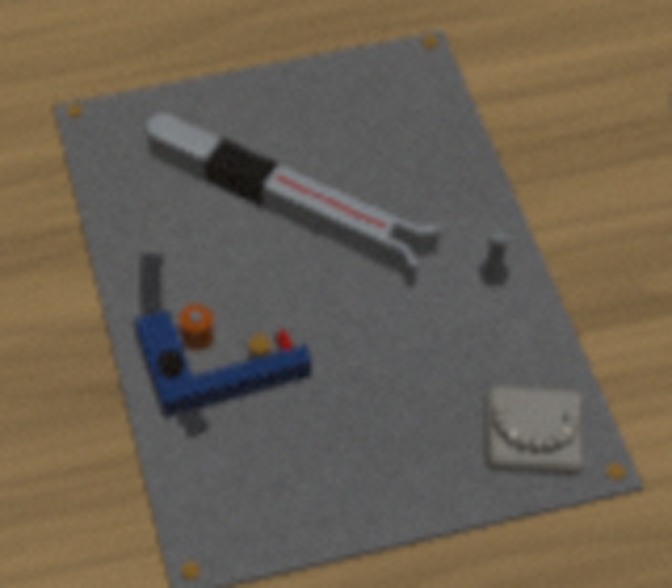

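View pics/side0z.png

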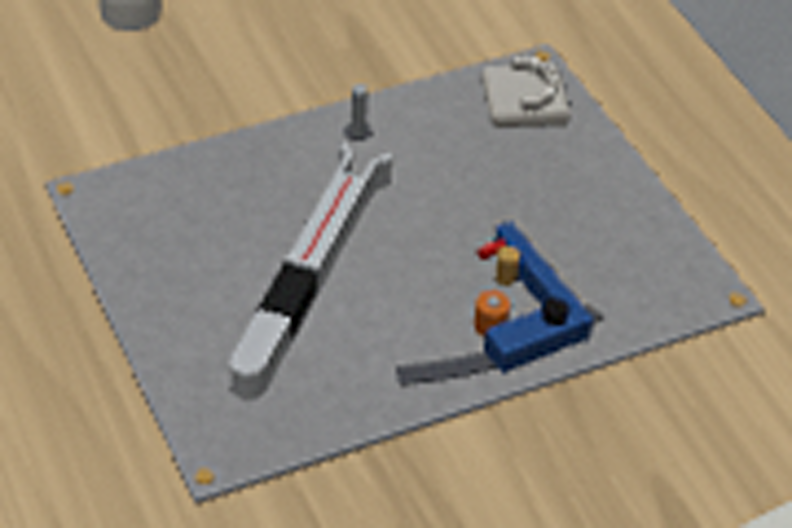

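```bash
cat > h.py <<'E'
import numpy as np, cv2
from scipy.spatial.transform import Rotation as R
def rot(q): return R.from_quat([q[1],q[2],q[3],q[0]]).as_matrix()
def cast(c,uv,z):
    uv=np.atleast_2d(np.array(uv,float)); M=rot(c['rotation'])
    d=np.c_[(uv[:,0]-c['cx'])/c['fx'],(uv[:,1]-c['cy'])/c['fy'],np.ones(len(uv))]@M.T
    e=np.array(c['eye']); t=(z-e[2])/d[:,2]; return e+d*t[:,None]
def proj(c,P):
    p=(np.atleast_2d(P)-c['eye'])@rot(c['rotation']); return np.c_[c['fx']*p[:,0]/p[:,2]+c['cx'],c['fy']*p[:,1]/p[:,2]+c['cy']]
E
python3 - <<'E'
from h import *
from station import r
np.set_printoptions(precision=4,suppress=True)
cs,cd=r.calibration("scene"),r.calibration("side")
zs=lambda p:np.array(p)/4.2+[265,160]
zd=lambda p:np.array(p)/4.4+[255,135]
# plate corners order: robot-near-left(tipside), near-right, far-right(model), far-left
print("corners scene",cast(cs,zs([[55,104],[440,33],[641,487],[170,588]]),.006))
print("corners side",cast(cd,zs([[198,500],[46,184],[550,45],[764,312]]),.006))
print("post top",cast(cs,zs([499,238]),.05),cast(cd,zs([360,90]),.05))
print("post base",cast(cs,zs([492,275]),.006),cast(cd,zs([357,133]),.006))
print("band ctr",cast(cs,zs([240,165]),.034),cast(cd,zs([289,288]),.034))
print("tip end",cast(cs,zs([150,120]),.034),cast(cd,zs([248,370]),.034))
print("prongs",cast(cs,zs([[437,228],[412,262]]),.034),cast(cd,zs([[346,143],[388,155]]),.034))
print("roller",cast(cs,zs([197,313]),.032),cast(cd,zs([493,298]),.032))
print("pin",cast(cs,zs([261,342]),.032),cast(cd,zs([508,253]),.032))
print("model top",cast(cs,zs([535,420]),.032),cast(cd,zs([527,92]),.032))
print("jar",cast(cs,[[434,175]],.06),cast(cd,[[284,126]],.06))
E
```

```text
corners scene [[ 0.4038 -0.1328  0.006 ]
 [ 0.4004  0.1819  0.006 ]
 [ 0.8254  0.1918  0.006 ]
 [ 0.8261 -0.126   0.006 ]]
corners side [[ 0.4027 -0.2432  0.006 ]
 [ 0.3941  0.0503  0.006 ]
 [ 0.8141  0.0485  0.006 ]
 [ 0.8207 -0.2461  0.006 ]]
post top [[0.6384 0.1498 0.05  ]] [[0.6296 0.0163 0.05  ]]
post base [[0.6387 0.149  0.006 ]] [[0.6293 0.0148 0.006 ]]
band ctr [[ 0.5194 -0.0102  0.034 ]] [[ 0.5129 -0.1267  0.034 ]]
tip end [[ 0.461  -0.0667  0.034 ]] [[ 0.4616 -0.1801  0.034 ]]
prongs [[0.6087 0.1146 0.034 ]
 [0.6336 0.0887 0.034 ]] [[ 0.6047 -0.016   0.034 ]
 [ 0.6283 -0.0382  0.034 ]]
roller [[ 0.6402 -0.0683  0.032 ]] [[ 0.6387 -0.1837  0.032 ]]
pin [[ 0.6737 -0.0305  0.032 ]] [[ 0.6669 -0.1519  0.032 ]]
model top [[0.7751 0.1322 0.032 ]] [[ 0.7553 -0.0151  0.032 ]]
jar [[0.5247 0.3514 0.06  ]] [[0.521  0.3493 0.06  ]]
```

The two views disagree on y by about 0.12 m on the plate but agree on the jar. I'll check my pixel readings and the calibration against known points.

```bash
python3 - <<'E'
from h import *
from station import r
np.set_printoptions(precision=4,suppress=True)
for n in("scene","side"):
    c=r.calibration(n); im=cv2.imread(f"pics/{n}0.png"); print(im.shape)
    print(n,proj(c,[[0,0,0],[.4,.18,.006],[.4,-.13,.006],[.825,.19,.006],[.825,-.13,.006]]).tolist())
    g=im.copy()
    for x in np.arange(0,1.21,.2):
        for y in np.arange(-.6,.61,.2):
            u,v=proj(c,[[x,y,0]])[0]
            if 0<=u<640 and 0<=v<400:
                cv2.circle(g,(int(round(u)),int(round(v))),2,(0,0,255),-1); cv2.putText(g,f"{x:.1f},{y:.1f}",(int(u)+3,int(v)),0,.3,(0,0,255))
    cv2.imwrite(f"pics/{n}_grid.png",g)
E
```

```text
(400, 640, 3)
scene [[295.43163266388575, 104.27533271321566], [369.182341379534, 167.87638079985163], [278.74367290366956, 183.7600919342567], [416.97270516445116, 275.97049407364426], [303.9203882779452, 299.9490032997327]]
(400, 640, 3)
side [[144.7322591825387, 255.9212048136828], [265.9311982177193, 176.36194312916152], [297.01651752663804, 247.11944246033116], [379.5583753975635, 144.97648501174638], [426.9773766759823, 206.40888845558885]]
```

View pics/side_grid.png

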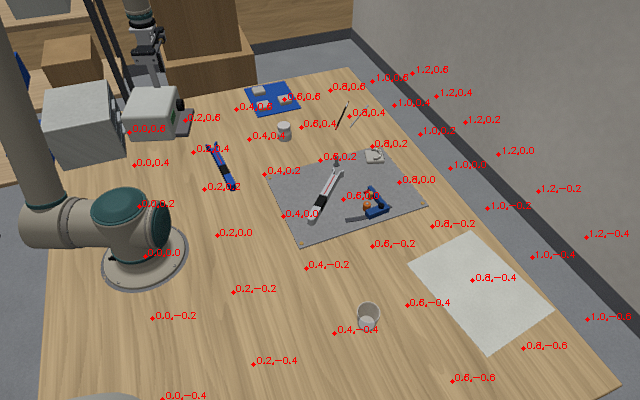

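View pics/scene_grid.png

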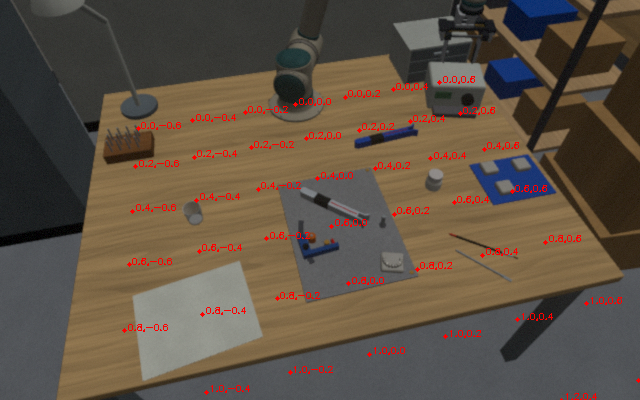

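```bash
python3 - <<'E'
from h import *
from station import r
np.set_printoptions(precision=4,suppress=True)
c=r.calibration("side")
print(cast(c,[[265.9,176.4],[265.5,176.8]],.006))
zd=lambda p:np.array(p)/4.4+[255,135]
print(zd([46,184]))
zd=lambda p:np.array(p)/4.4+np.array([255,135])
print(cast(c,zd([[198,500],[46,184],[550,45],[764,312]]),.006), cast(c,zd([360,90]),.05))
print(c)
E
```

```text
[[0.3999 0.1799 0.006 ]
 [0.3981 0.1785 0.006 ]]
[265.4545 176.8182]
[[ 0.406  -0.138   0.006 ]
 [ 0.3979  0.1785  0.006 ]
 [ 0.8258  0.1882  0.006 ]
 [ 0.8309 -0.1301  0.006 ]] [[0.6378 0.1457 0.05  ]]
{'fx': 405.00019415532216, 'fy': 405.00019415532216, 'cx': 326.3366191385773, 'cy': 201.73823433080915, 'eye': array([ 0.2081, -0.7894,  0.9284]), 'rotation': array([-0.3581,  0.9138, -0.1757,  0.0763])}
```

```bash
python3 - <<'E'
from h import *
from station import r
np.set_printoptions(precision=4,suppress=True)
cs,cd=r.calibration("scene"),r.calibration("side")
print(cd)
zs=lambda p:np.array(p)/4.2+[265,160]
zd=lambda p:np.array(p)/4.4+[255,135]
C=[(cs,zs,k) for k in [0]]
print("band",cast(cs,zs([240,165]),.034),cast(cd,zd([289,288]),.034))
print("tip end",cast(cs,zs([150,120]),.034),cast(cd,zd([248,370]),.034))
print("prongs",cast(cs,zs([[437,228],[412,262]]),.034),cast(cd,zd([[346,143],[388,155]]),.034))
print("post top",cast(cs,zs([499,238]),.05),cast(cd,zd([360,90]),.05))
print("post base",cast(cs,zs([492,275]),.006),cast(cd,zd([357,133]),.006))
print("roller",cast(cs,zs([197,313]),.032),cast(cd,zd([493,298]),.032))
print("pin",cast(cs,zs([261,342]),.032),cast(cd,zd([508,253]),.032))
print("model top",cast(cs,zs([535,420]),.032),cast(cd,zd([527,92]),.032))
E
```

```text
{'fx': 405.00019415532216, 'fy': 405.00019415532216, 'cx': 326.3366191385773, 'cy': 201.73823433080915, 'eye': array([ 0.2081, -0.7894,  0.9284]), 'rotation': array([-0.3581,  0.9138, -0.1757,  0.0763])}
band [[ 0.5194 -0.0102  0.034 ]] [[ 0.5184 -0.0112  0.034 ]]
tip end [[ 0.461  -0.0667  0.034 ]] [[ 0.466  -0.0703  0.034 ]]
prongs [[0.6087 0.1146 0.034 ]
 [0.6336 0.0887 0.034 ]] [[0.6122 0.111  0.034 ]
 [0.6361 0.0876 0.034 ]]
post top [[0.6384 0.1498 0.05  ]] [[0.6378 0.1457 0.05  ]]
post base [[0.6387 0.149  0.006 ]] [[0.6372 0.1466 0.006 ]]
roller [[ 0.6402 -0.0683  0.032 ]] [[ 0.6461 -0.0692  0.032 ]]
pin [[ 0.6737 -0.0305  0.032 ]] [[ 0.675  -0.0342  0.032 ]]
model top [[0.7751 0.1322 0.032 ]] [[0.7657 0.1162 0.032 ]]
```

Call:
servo_tool --rows '[[[0.02,-0.026,0],[0,0,-0.102]],[[0.02,-0.026,0],[0,0,-0.102]],[[0.02,-0.026,0],[0,0,-0.102]],[[0.02,-0.026,0],[0,0,-0.102]],[[0.02,-0.026,0],[0,0,-0.102]]]' --grip 0

```text
time: 0.57
eef_pos: [0.2604, 0.421, 0.4044]
eef_rot: [0.0, 0.926, 0.378, -0.0]
force: [0.1, -0.0, 0.3]
opening: 1.001
```

Call:
servo_tool --rows '[[[0.02,-0.026,0],[0,0,-0.102]],[[0.02,-0.026,0],[0,0,-0.102]],[[0.02,-0.026,0],[0,0,-0.102]],[[0.02,-0.026,0],[0,0,-0.102]],[[0.02,-0.026,0],[0,0,-0.102]]]'

```text
time: 0.98
eef_pos: [0.3604, 0.2909, 0.4046]
eef_rot: [0.0, 0.991, 0.132, -0.0]
force: [1.5, -0.3, 0.0]
opening: 1.001
```

Call:
servo_tool --rows '[[[0.02,-0.026,0],[0,0,-0.102]],[[0.02,-0.026,0],[0,0,-0.102]],[[0.02,-0.026,0],[0,0,-0.102]],[[0.02,-0.026,0],[0,0,-0.102]],[[0.02,-0.026,0],[0,0,-0.102]]]'

```text
time: 1.4
eef_pos: [0.4605, 0.1608, 0.4046]
eef_rot: [0.0, 0.992, -0.123, -0.0]
force: [-0.1, 0.2, 0.6]
opening: 1.0
```

Call:
servo_tool --rows '[[[0.02,-0.026,0],[0,0,-0.102]],[[0.02,-0.026,0],[0,0,-0.102]],[[0.02,-0.026,0],[0,0,-0.102]],[[0.02,-0.026,0],[0,0,-0.102]],[[0.02,-0.026,0],[0,0,-0.102]]]'

```text
time: 1.82
eef_pos: [0.5606, 0.0308, 0.4044]
eef_rot: [0.0, 0.929, -0.369, -0.0]
force: [-0.2, 0.5, 0.6]
opening: 1.002
```

```bash
python3 - <<'E'
from station import r
import cv2,pickle
o=r.get_obs(); print(o['time'],o['joints'],o['eef_pos'],o['eef_rot'],o['force'])
c=r.calibration("wrist"); im=r.get_image("wrist"); cv2.imwrite("pics/w1.png",im); pickle.dump(c,open("w1.pkl","wb"));print(c)
E
```

```text
1.8167 [-6.90395009e-02  2.55747326e-01  1.53413911e+00  4.70663653e-05
  1.35222479e+00  6.87311071e-01] [0.56056255 0.03081196 0.40440502] [ 5.70007170e-05  9.29337995e-01 -3.69230041e-01 -2.53983065e-04] [-0.2193815   0.54529654  0.5575442 ]
{'fx': 292.3489008106253, 'fy': 292.3489008106253, 'cx': 318.99975676674364, 'cy': 199.61157592269672, 'eye': array([0.60555605, 0.07761599, 0.38455635]), 'rotation': array([ 0.1052773 ,  0.92300092, -0.36769024, -0.04230698])}
```

View pics/w1.png

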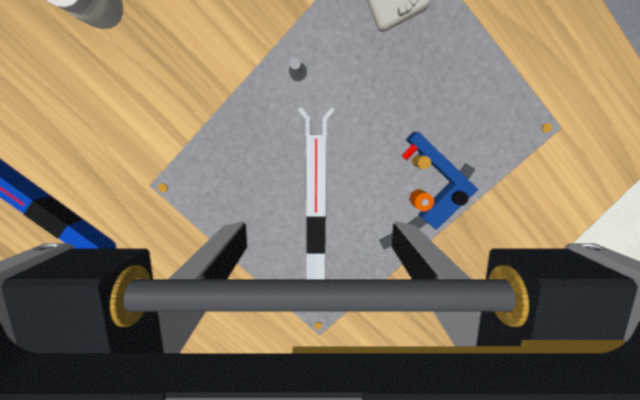

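The wrist view shows the bar running straight up the image: prongs at (303–332,110), band at (316,235). The post top is at (294,64), the roller at (422,201), the pin at (424,161) and the button at (411,152).

```bash
python3 - <<'E'
from h import *
import pickle
np.set_printoptions(precision=4,suppress=True)
c=pickle.load(open("w1.pkl","rb")); im=cv2.imread("pics/w1.png")
a=im[40:220,270:490]; cv2.imwrite("pics/w1z.png",cv2.resize(a,None,fx=3.3,fy=3.3,interpolation=cv2.INTER_CUBIC))
h=cv2.cvtColor(im,cv2.COLOR_BGR2HSV)
roi=np.zeros(im.shape[:2],bool); roi[95:290,290:345]=1
m=(roi&(h[...,1]<60)&(h[...,2]>165)).astype(np.uint8)
# edges per row on parallel section
rows=[v for v in range(145,275,8)]
L=[];Rr=[]
for v in rows:
    g=im[v,295:345].astype(float).max(1); 
    xs=np.where(m[v]>0)[0]
    if len(xs)>6: L.append((xs.min()-.5+.5,v)); Rr.append((xs.max()+.5-.5,v)); print(v,xs.min(),xs.max())
Lw=cast(c,L,.034)[:,:2];Rw=cast(c,Rr,.034)[:,:2]; M=(Lw+Rw)/2
print("width",np.linalg.norm(Lw-Rw,axis=1))
vx,vy,x0,y0=cv2.fitLine(M.astype(np.float32),cv2.DIST_L2,0,.01,.01).ravel(); print("axis dir",np.arctan2(vy,vx),x0,y0)
# band
bm=(roi&(h[...,2]<60)).astype(np.uint8); bm[:205]=0; bm[262:]=0
ys,xs=np.where(bm>0); print("band",xs.min(),xs.max(),ys.min(),ys.max(),cast(c,[[xs.mean(),ys.mean()],[316,ys.min()],[316,ys.max()+1]],.034))
ys,xs=np.where(m>0); print("prong top row",ys.min(), cast(c,[[317.5,ys.min()]],.034))
om=cv2.inRange(h,(3,150,120),(17,255,255)); om[:185]=0; om[:,:400]=0; om[:,445:]=0
ys,xs=np.where(om>0); print("roller px",xs.mean(),ys.mean(),cast(c,[[xs.mean(),ys.mean()]],.032))
E
```

```text
145 306 326
153 305 326
161 306 325
169 306 325
177 299 325
185 306 325
193 306 325
201 305 325
209 305 325
257 306 324
265 306 324
273 305 324
width [0.0236 0.0249 0.0227 0.0228 0.0314 0.0231 0.0233 0.0246 0.0248 0.0232
 0.0234 0.0248]
axis dir 0.80547583 0.5452947 0.02151416
band 307 324 218 252 [[ 0.5149 -0.0111  0.034 ]
 [ 0.5307  0.0043  0.034 ]
 [ 0.4984 -0.0296  0.034 ]]
prong top row 105 [[0.6248 0.1008 0.034 ]]
roller px 421.0716510903427 199.70093457943926 [[ 0.6409 -0.0684  0.032 ]]
```

View pics/w1z.png

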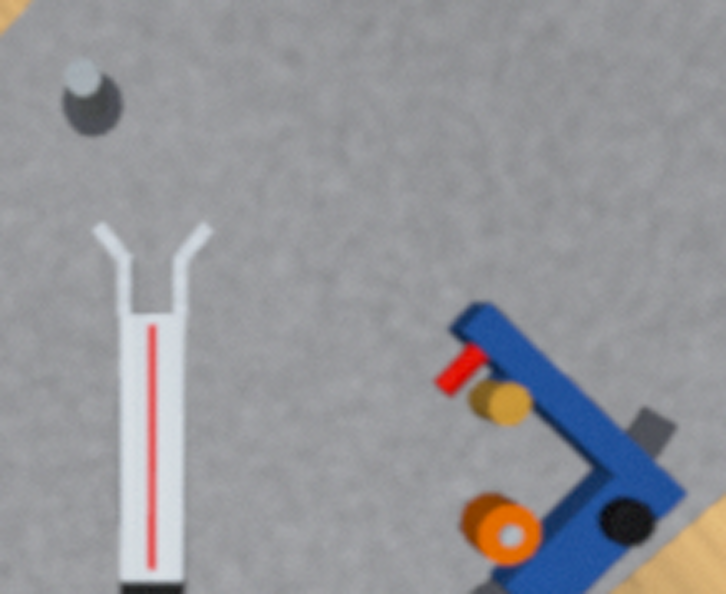

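```bash
python3 - <<'E'
from h import *
import pickle
np.set_printoptions(precision=4,suppress=True)
c=pickle.load(open("w1.pkl","rb"))
z=lambda p:np.array(p)/3.3+[270,40]
P=lambda p,h:cast(c,z(p),h)[:,:2]
post=P([84,76],.05)[0]; print("post top",post,"base",P([92,107],.006))
red=P([[152,325],[152,568]],.034); d=red[0]-red[1]; print("red dir",np.arctan2(d[1],d[0]),red)
th=np.arctan2(d[1],d[0]); u=np.array([np.cos(th),np.sin(th)])
nf=P([[152,314]],.034)[0]; print("notch floor",nf,"origin from it",nf+.006*u)
bc=P([[152,583]],.034)[0]; print("band start (105mm)",bc,"origin",bc+.105*u)
pr=P([[97,226],[209,226]],.034); print("prongs",pr,np.linalg.norm(pr[0]-pr[1]),"origin",pr.mean(0)-.025*u)
rl=P([511,534],.032)[0]; pin=P([510,404],.032)[0]; bt=P([447,385],.022)[0]; be=P([480,305],.034)[0]
for n,p in(("roller",rl),("pin",pin),("button",bt),("bluend",be)):
    v=p-post; print(n,p,"r",np.hypot(*v),"ang from -y",np.arctan2(v[0],-v[1]))
print("mid roller ang",np.arctan2(-14,220),"mid pin",np.arctan2(20,185),np.hypot(14,220),np.hypot(20,185))
o=np.array([nf+.006*u,bc+.105*u]).mean(0); w=post-o; print("origin",o,"to post along",w@u,"lat",w@np.array([-u[1],u[0]]))
# jig yaw via brass screws
s=cast(c,[[163,187.5],[547,127.5],[319,325.5]],.006); print(s)
E
```

```text
post top [0.6362 0.1466] base [[0.635  0.1462]]
red dir 0.8102617629796308 [[0.5977 0.0747]
 [0.536  0.0098]]
notch floor [0.6004 0.0775] origin from it [0.6045 0.0818]
band start (105mm) [0.5319 0.0055] origin [0.6043 0.0816]
prongs [[0.6071 0.1123]
 [0.6354 0.0855]] 0.03896235860508302 origin [0.604  0.0808]
roller [ 0.6426 -0.0737] r 0.22042299964982756 ang from -y 0.02906787428017418
pin [ 0.673  -0.0354] r 0.18566647473133557 ang from -y 0.1992009026201237
button [ 0.6623 -0.0169] r 0.16558103393446005 ang from -y 0.15790381300845105
bluend [ 0.6868 -0.0001] r 0.1552080335876591 ang from -y 0.33219641369025243
mid roller ang -0.06355067142545728 mid pin 0.10768987083282068 220.44500447957535 186.07794065928394
origin [0.6044 0.0817] to post along 0.06894230252617287 lat 0.021676340135195482
[[ 0.4072  0.1673  0.006 ]
 [ 0.8171 -0.1153  0.006 ]
 [ 0.414  -0.1243  0.006 ]]
```

The radii match (roller 220.4 mm, pin 185.7 mm). Both give the home bar 0.092 rad from world -y, so the slide is at about +0.07 rad in the jig. Next I go down to the bar, 122 mm from its origin.

Call:
servo_tool --rows '[[[-0.008,-0.0075,-0.02],[0,0,-0.005]],[[-0.008,-0.0075,-0.02],[0,0,0]],[[-0.008,-0.0075,-0.02],[0,0,0]],[[-0.008,-0.0075,-0.02],[0,0,0]],[[-0.0083,-0.0075,-0.02],[0,0,0]]]' --grip 0.3

```text
time: 2.28
eef_pos: [0.519, -0.0054, 0.3036]
eef_rot: [0.0, 0.93, -0.369, -0.0]
force: [1.4, -0.2, -0.2]
opening: 0.707
```

Call:
servo_tool --rows '[[[0,0,-0.02],[0,0,0]],[[0,0,-0.02],[0,0,0]],[[0,0,-0.02],[0,0,0]],[[0,0,-0.02],[0,0,0]],[[0,0,-0.015],[0,0,0]]]'

```text
time: 2.7
eef_pos: [0.519, -0.005, 0.2081]
eef_rot: [0.0, 0.929, -0.369, -0.001]
force: [1.3, -0.4, -0.0]
opening: 0.697
```

Call:
servo_tool --rows '[[[0,0,0],[0,0,0]],[[0,0,0],[0,0,0]],[[0,0,0],[0,0,0]],[[0,0,0],[0,0,0]],[[0,0,0],[0,0,0]]]' --grip 1 --squeeze 12

```text
time: 3.12
eef_pos: [0.5201, -0.0052, 0.2108]
eef_rot: [-0.0, 0.929, -0.369, 0.001]
force: [0.5, 0.1, 0.5]
opening: 0.382
```

Call:
servo_tool --rows '[[[0,0,0],[0,0,0]],[[0,0,0],[0,0,0]],[[0,0,0],[0,0,0]],[[0,0,0],[0,0,0]],[[0,0,0],[0,0,0]]]'

```text
time: 3.53
eef_pos: [0.5199, -0.0052, 0.2104]
eef_rot: [-0.0, 0.929, -0.369, 0.001]
force: [-0.9, -0.3, 5.4]
opening: 0.253
```

```bash
python3 - <<'E'
from station import r
import cv2,pickle
o=r.get_obs(); print(o['time'],o['joints'],o['eef_pos'],o['eef_rot'],o['force'],o['torque'],o['opening'])
c=r.calibration("wrist"); im=r.get_image("wrist"); cv2.imwrite("pics/w2.png",im); pickle.dump(c,open("w2.pkl","wb"))
E
```

```text
3.5333 [-1.43906123e-01  3.81386546e-01  1.89738393e+00 -5.08172483e-05
  8.61442165e-01  6.12268862e-01] [ 0.51989218 -0.00521903  0.21039647] [-1.41349267e-04  9.29378208e-01 -3.69128258e-01  6.75648794e-04] [-0.85449759 -0.31077747  5.40132017] [-0.01490152  0.20187706 -0.14249753] 0.2527284097530528
```

View pics/w2.png

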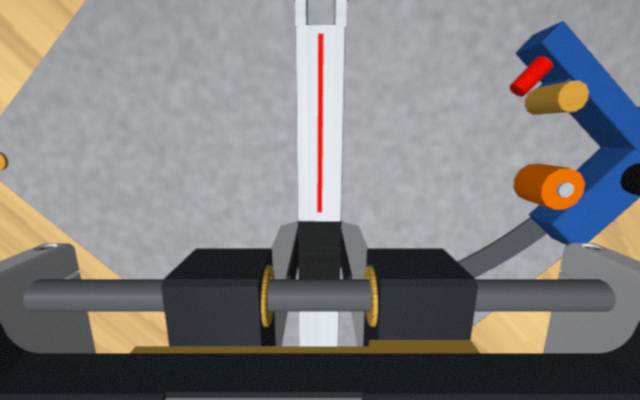

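The bar is gripped: opening 23.8 mm, and the red line runs from (320.5,35) to (320,212). Next I re-measure the bar relative to the tool.

```bash
python3 - <<'E'
from h import *
import pickle
np.set_printoptions(precision=4,suppress=True)
c=pickle.load(open("w2.pkl","rb")); im=cv2.imread("pics/w2.png")
h=cv2.cvtColor(im,cv2.COLOR_BGR2HSV)
m=((h[...,1]>120)&((h[...,0]<8)|(h[...,0]>172))); m[:,:300]=0;m[:,340:]=0
ys,xs=np.where(m); print(ys.min(),ys.max())
W=cast(c,np.c_[xs,ys],.034)[:,:2]; vx,vy,x0,y0=cv2.fitLine(W.astype(np.float32),cv2.DIST_L2,0,.01,.01).ravel()
th=np.arctan2(vy,vx); 
if th<0: th+=np.pi
u=np.array([np.cos(th),np.sin(th)]); print("th",th)
lx=lambda v:np.array([x0,y0])
def at(v): 
    p=cast(c,[[320.3,v]],.034)[0,:2]; s=(p-[x0,y0])@u; return np.array([x0,y0])+s*u
nf=at(24.5); bs=at(221)
o1,o2=nf+.006*u,bs+.105*u; print(o1,o2,np.linalg.norm(nf-bs))
o=(o1+o2)/2; post=np.array([.6362,.1466]); w=post-o; n=np.array([-u[1],u[0]]); print("along",w@u,"lat",w@n,"u",u,"n",n)
tcp=np.array([.5199,-.0052]); t=o-tcp; print("o rel tcp along",t@u,"lat",t@n)
E
```

```text
34 211
th 0.8083685
[0.6045 0.0822] [0.6044 0.0822] 0.0990714202562021
along 0.06850641439360075 lat 0.02150434548284292 u [0.6907 0.7232] n [-0.7232  0.6907]
o rel tcp along 0.12159546707469528 lat -0.0007629078688788056
```

Call:
servo_tool --rows '[[[-0.003,0.003,0.001],[0,0,0]],[[-0.003,0.003,0],[0,0,0]],[[-0.003,0.003,0],[0,0,0]],[[-0.003,0.003,0],[0,0,0]],[[-0.0035,0.0029,0],[0,0,0]]]'

```text
time: 4.0
eef_pos: [0.5037, 0.0101, 0.2104]
eef_rot: [0.0, 0.929, -0.369, -0.0]
force: [0.1, -0.2, -3.3]
opening: 0.258
```

Call:
servo_tool --rows '[[[0.004,0.0042,0],[0,0,0]],[[0.004,0.0042,0],[0,0,0]],[[0.004,0.0042,0],[0,0,0]],[[0.004,0.0042,0],[0,0,0]],[[0.002,0.0021,0],[0,0,0]]]'

```text
time: 4.42
eef_pos: [0.523, 0.0294, 0.2104]
eef_rot: [-0.0, 0.929, -0.369, 0.0]
force: [-0.1, 1.0, -3.8]
opening: 0.25
```

```bash
python3 - <<'E'
from station import r
import cv2,pickle
o=r.get_obs(); print(o['time'],o['eef_pos'],o['eef_rot'],o['force'],o['torque'],o['opening'])
c=r.calibration("wrist"); im=r.get_image("wrist"); cv2.imwrite("pics/w3.png",im); pickle.dump(c,open("w3.pkl","wb"))
im=r.get_image("scene"); cv2.imwrite("pics/s3.png",cv2.resize(im[160:300,265:425],None,fx=4.2,fy=4.2,interpolation=cv2.INTER_CUBIC))
E
```

```text
4.4167 [0.52299052 0.02941378 0.21042249] [-2.64024416e-04  9.29465648e-01 -3.68908556e-01  1.29390952e-04] [-0.06512764  1.03373935 -3.77461821] [-0.1286621   0.16452956  0.00612386] 0.25013211739797
```

View pics/w3.png

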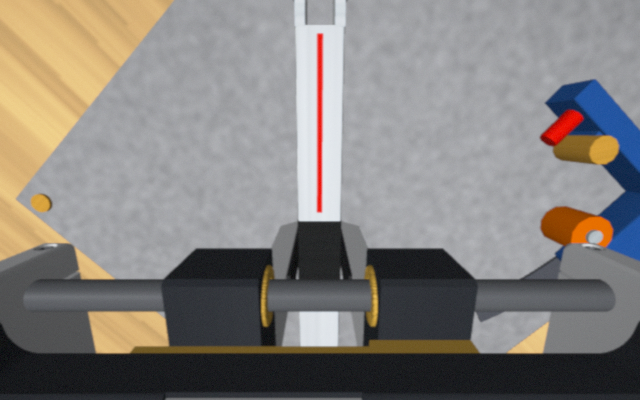

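View pics/s3.png

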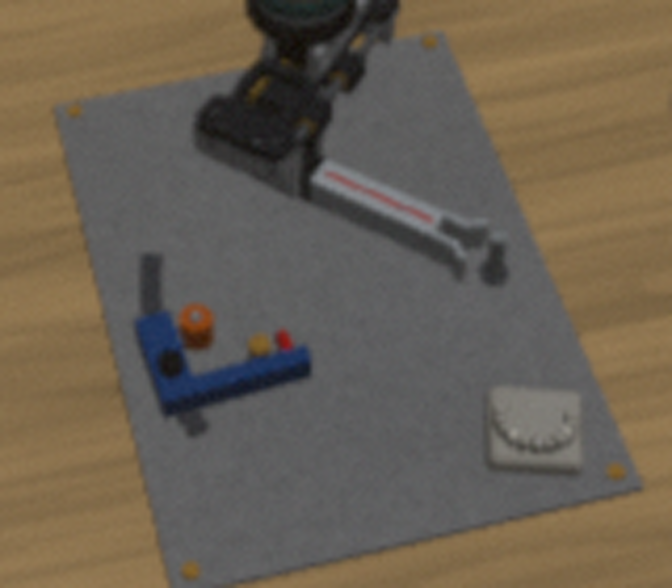

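Lateral alignment is about 0, with 41 mm left to go along the bar. Approach:

Call:
servo_tool --rows '[[[0.0041,0.0043,0],[0,0,0]],[[0.0041,0.0043,0],[0,0,0]],[[0.0041,0.0043,0],[0,0,0]],[[0.0035,0.0036,0],[0,0,0]],[[0.002,0.0022,0],[0,0,0]]]'

```text
time: 4.93
eef_pos: [0.5407, 0.0479, 0.2107]
eef_rot: [-0.0, 0.929, -0.369, 0.0]
force: [0.7, 0.9, -4.0]
opening: 0.253
```

Call:
servo_tool --rows '[[[0.0014,0.0014,0],[0,0,0]],[[0.0014,0.0014,0],[0,0,0]],[[0.0014,0.0014,0],[0,0,0]],[[0,0,0],[0,0,0]]]'

```text
time: 5.27
eef_pos: [0.5443, 0.0517, 0.2107]
eef_rot: [-0.0, 0.929, -0.369, 0.0]
force: [0.4, -0.2, -4.0]
opening: 0.251
```

```bash
python3 - <<'E'
from station import r
import cv2,pickle
o=r.get_obs(); print(o['time'],o['eef_pos'],o['eef_rot'],o['force'],o['torque'],o['opening'])
im=r.get_image("scene"); cv2.imwrite("pics/s4.png",cv2.resize(im[190:240,330:410],None,fx=8,fy=8,interpolation=cv2.INTER_CUBIC))
im=r.get_image("side"); cv2.imwrite("pics/d4.png",cv2.resize(im[135:205,290:370],None,fx=8,fy=8,interpolation=cv2.INTER_CUBIC))
E
```

```text
5.2667 [0.54434482 0.0517184  0.21069657] [-7.98438467e-05  9.29420416e-01 -3.69022560e-01  1.86410982e-04] [ 0.35585704 -0.21444971 -4.01460433] [-0.09759629  0.15868103 -0.02682068] 0.25056360354104223
```

View pics/s4.png

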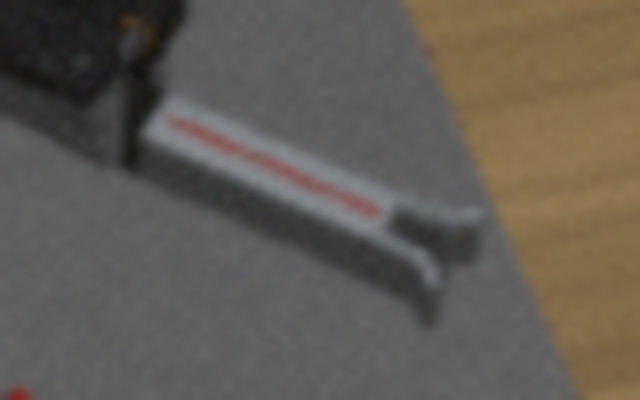

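View pics/d4.png

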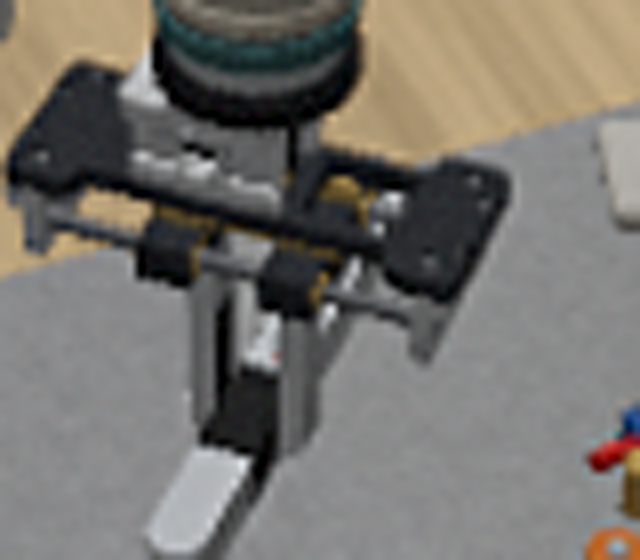

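The post is between the prongs with no contact force yet and about 10 mm left to go. I'll creep in.

Call:
servo_tool --rows '[[[0.001,0.001,0],[0,0,0]],[[0.001,0.001,0],[0,0,0]],[[0.001,0.001,0],[0,0,0]],[[0.001,0.001,0],[0,0,0]],[[0,0,0],[0,0,0]]]'

```text
time: 5.78
eef_pos: [0.5484, 0.0557, 0.2108]
eef_rot: [-0.0, 0.929, -0.369, 0.0]
force: [0.0, 0.3, -4.0]
opening: 0.252
```

Call:
servo_tool --rows '[[[0.0007,0.0007,0],[0,0,0]],[[0.0007,0.0007,0],[0,0,0]],[[0.0007,0.0007,0],[0,0,0]],[[0,0,0],[0,0,0]]]'

```text
time: 6.12
eef_pos: [0.5504, 0.0577, 0.2107]
eef_rot: [-0.0, 0.929, -0.369, 0.0]
force: [0.1, -0.2, -3.6]
opening: 0.255
```

Call:
servo_tool --rows '[[[0.0004,0.0004,0],[0,0,0]],[[0.0004,0.0004,0],[0,0,0]],[[0,0,0],[0,0,0]]]'

```text
time: 6.37
eef_pos: [0.5511, 0.0585, 0.2107]
eef_rot: [-0.0, 0.929, -0.369, 0.0]
force: [0.2, -0.3, -5.0]
opening: 0.259
```

Call:
servo_tool --rows '[[[0.0004,0.0004,0],[0,0,0]],[[0,0,0],[0,0,0]]]'

```text
time: 6.53
eef_pos: [0.5515, 0.0589, 0.2107]
eef_rot: [-0.0, 0.929, -0.369, 0.0]
force: [0.2, -1.1, -4.6]
opening: 0.255
```

Call:
servo_tool --rows '[[[0.0004,0.0004,0],[0,0,0]],[[0,0,0],[0,0,0]]]'

```text
time: 6.7
eef_pos: [0.5517, 0.0591, 0.2107]
eef_rot: [0.0, 0.929, -0.369, -0.0]
force: [-1.1, -1.2, -3.9]
opening: 0.255
```

Call:
servo_tool --rows '[[[0.0004,0.0004,0],[0,0,0]],[[0,0,0],[0,0,0]]]'

```text
time: 6.87
eef_pos: [0.5518, 0.0593, 0.2106]
eef_rot: [0.001, 0.929, -0.369, -0.0]
force: [-2.5, -2.6, -2.9]
opening: 0.257
```

Call:
servo_tool --rows '[[[0.0004,0.0004,0],[0,0,0]],[[0,0,0],[0,0,0]]]'

```text
time: 7.03
eef_pos: [0.5519, 0.0595, 0.2105]
eef_rot: [0.001, 0.929, -0.369, -0.001]
force: [-3.9, -5.4, -3.8]
opening: 0.251
```

```bash
python3 - <<'E'
from station import r
import cv2,pickle
o=r.get_obs(); print(o['time'],o['eef_pos'],o['eef_rot'],o['force'],o['torque'],o['opening'])
c=r.calibration("wrist"); im=r.get_image("wrist"); cv2.imwrite("pics/w5.png",im); pickle.dump(c,open("w5.pkl","wb"))
im=r.get_image("scene"); cv2.imwrite("pics/s5.png",cv2.resize(im[190:240,330:410],None,fx=8,fy=8,interpolation=cv2.INTER_CUBIC))
E
```

```text
7.0333 [0.55190656 0.05951135 0.21052439] [ 1.08787418e-03  9.29486483e-01 -3.68853721e-01 -7.91624663e-04] [-3.9003979  -5.40098421 -3.76192458] [-0.84374451  0.66475609 -0.05772075] 0.2512636767466075
```

View pics/s5.png

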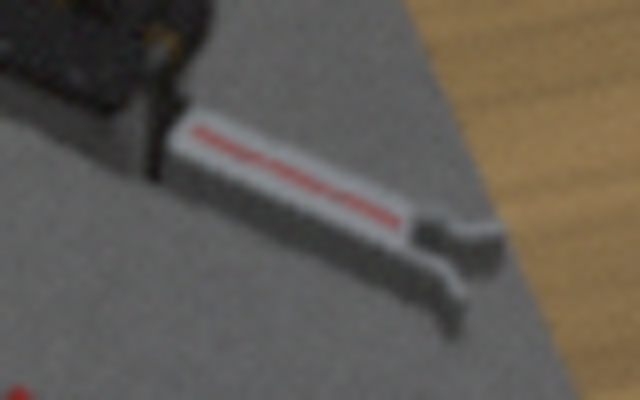

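View pics/w5.png

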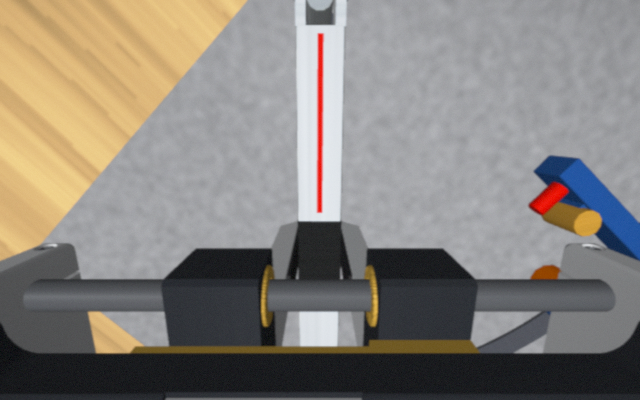

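The post is visible at the notch floor, with 6.6 N of axial preload. Contact began where the geometry predicts. Next I work out the swing steps about the post.

```bash
python3 - <<'E'
from h import *
np.set_printoptions(precision=4,suppress=True)
th=.8087; u=np.array([np.cos(th),np.sin(th)]); n=np.array([-u[1],u[0]])
post=np.array([.6363,.1464]); v=-(.1216*u-.0008*n)
tab=[(0.05,14),(0.03,8)]
a=0;p=post+v;print(p)
for s,k in tab:
    for i in range(k):
        a+=s; q=post+np.array([[np.cos(a),-np.sin(a)],[np.sin(a),np.cos(a)]])@v
        print(round(a,3),"bar ang",round(-(np.pi/2-th)+a,3),np.round(q-p,5),q); p=q
E
```

```text
[0.5518 0.059 ]
0.05 bar ang -0.712 [ 0.0045 -0.0041] [0.5562 0.0549]
0.1 bar ang -0.662 [ 0.0047 -0.0039] [0.5609 0.051 ]
0.15 bar ang -0.612 [ 0.0049 -0.0037] [0.5658 0.0473]
0.2 bar ang -0.562 [ 0.005  -0.0034] [0.5708 0.0439]
0.25 bar ang -0.512 [ 0.0052 -0.0031] [0.576  0.0408]
0.3 bar ang -0.462 [ 0.0053 -0.0029] [0.5814 0.0379]
0.35 bar ang -0.412 [ 0.0055 -0.0026] [0.5869 0.0353]
0.4 bar ang -0.362 [ 0.0056 -0.0023] [0.5925 0.033 ]
0.45 bar ang -0.312 [ 0.0057 -0.0021] [0.5982 0.0309]
0.5 bar ang -0.262 [ 0.0058 -0.0018] [0.604  0.0292]
0.55 bar ang -0.212 [ 0.0059 -0.0015] [0.6099 0.0277]
0.6 bar ang -0.162 [ 0.006  -0.0012] [0.6159 0.0265]
0.65 bar ang -0.112 [ 0.006  -0.0009] [0.6219 0.0257]
0.7 bar ang -0.062 [ 0.006  -0.0006] [0.628  0.0251]
0.73 bar ang -0.032 [ 0.0036 -0.0002] [0.6316 0.0249]
0.76 bar ang -0.002 [ 0.0037 -0.0001] [0.6352 0.0248]
0.79 bar ang 0.028 [0.0037 0.    ] [0.6389 0.0248]
0.82 bar ang 0.058 [0.0037 0.0001] [0.6425 0.025 ]
0.85 bar ang 0.088 [0.0036 0.0002] [0.6462 0.0252]
0.88 bar ang 0.118 [0.0036 0.0003] [0.6498 0.0256]
0.91 bar ang 0.148 [0.0036 0.0005] [0.6534 0.026 ]
0.94 bar ang 0.178 [0.0036 0.0006] [0.657  0.0266]
```

Call:
servo_tool --rows '[[[-0.0006,-0.0006,0],[0,0,0]],[[0.0045,-0.0041,0],[0,0,0.05]],[[0.0047,-0.0039,0],[0,0,0.05]],[[0,0,0],[0,0,0]]]'

```text
time: 7.47
eef_pos: [0.5613, 0.0511, 0.2104]
eef_rot: [0.0, 0.947, -0.322, -0.0]
force: [-2.8, -1.5, -3.9]
opening: 0.255
```

Call:
servo_tool --rows '[[[0.0049,-0.0037,0],[0,0,0.05]],[[0.005,-0.0034,0],[0,0,0.05]],[[0.0052,-0.0031,0],[0,0,0.05]],[[0,0,0],[0,0,0]]]'

```text
time: 7.8
eef_pos: [0.5766, 0.041, 0.2105]
eef_rot: [0.0, 0.968, -0.25, -0.0]
force: [-2.5, -2.5, -4.0]
opening: 0.251
```

Call:
servo_tool --rows '[[[0.0053,-0.0029,0],[0,0,0.05]],[[0.0055,-0.0026,0],[0,0,0.05]],[[0.0056,-0.0023,0],[0,0,0.05]],[[0,0,0],[0,0,0]]]'

```text
time: 8.13
eef_pos: [0.5933, 0.0333, 0.2106]
eef_rot: [0.0, 0.984, -0.178, 0.001]
force: [-1.9, -2.5, -3.3]
opening: 0.254
```

Call:
servo_tool --rows '[[[0.0057,-0.0021,0],[0,0,0.05]],[[0.0058,-0.0018,0],[0,0,0.05]],[[0,0,0],[0,0,0]]]'

```text
time: 8.38
eef_pos: [0.6049, 0.0296, 0.2108]
eef_rot: [-0.0, 0.992, -0.129, 0.001]
force: [-1.0, -1.2, -4.3]
opening: 0.254
```

Call:
servo_tool --rows '[[[0.0059,-0.0015,0],[0,0,0.05]],[[0.006,-0.0012,0],[0,0,0.05]],[[0,0,0],[0,0,0]]]'

```text
time: 8.63
eef_pos: [0.6168, 0.0271, 0.2108]
eef_rot: [-0.0, 0.997, -0.079, 0.001]
force: [-0.6, -0.0, -4.5]
opening: 0.253
```

```bash
python3 - <<'E'
from station import r
import cv2,pickle
o=r.get_obs(); print(o['time'],o['eef_pos'],o['eef_rot'],o['force'],o['torque'],o['opening'])
c=r.calibration("wrist"); im=r.get_image("wrist"); cv2.imwrite("pics/w6.png",im); pickle.dump(c,open("w6.pkl","wb"))
im=r.get_image("scene"); cv2.imwrite("pics/s6.png",cv2.resize(im[160:300,265:425],None,fx=4.2,fy=4.2,interpolation=cv2.INTER_CUBIC))
E
```

```text
8.6333 [0.61680318 0.02711088 0.21080773] [-2.97043668e-04  9.96864861e-01 -7.91159806e-02  1.01122346e-03] [-0.64365456 -0.01993511 -4.46134702] [-0.33348534  0.24642771  0.1148696 ] 0.2532012673591851
```

View pics/w6.png

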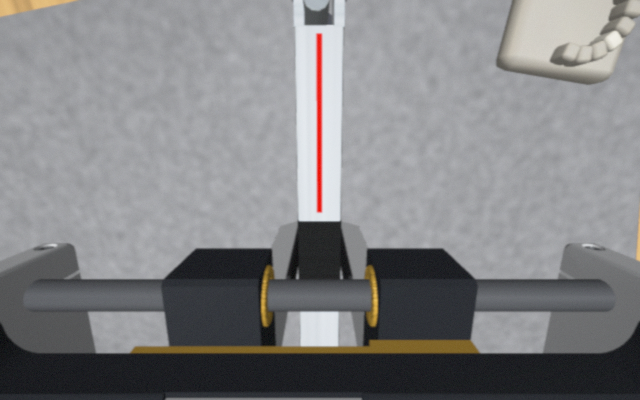

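View pics/s6.png

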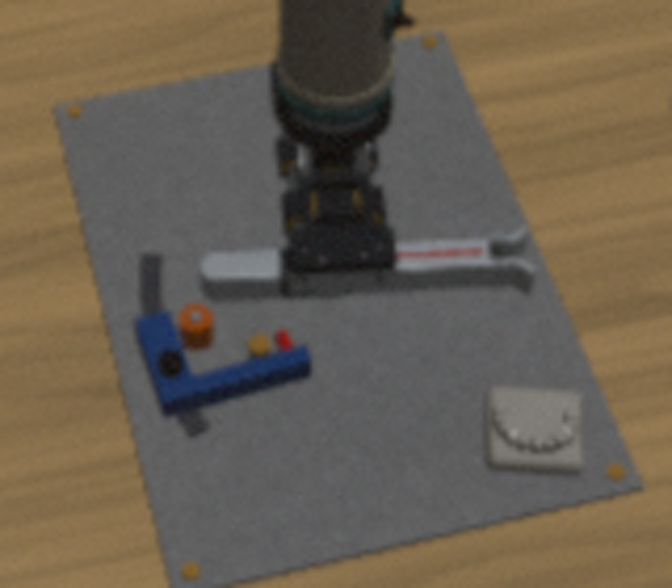

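Still seated, with almost no preload. I'll add a little +y and go up to the roller.

Call:
servo_tool --rows '[[[0.006,-0.0005,0],[0,0,0.05]],[[0.005,0,0],[0,0,0.04]],[[0,0,0],[0,0,0]]]' --squeeze 18

```text
time: 8.98
eef_pos: [0.6273, 0.0263, 0.2107]
eef_rot: [0.0, 0.999, -0.034, 0.0]
force: [-1.5, -1.6, -4.0]
opening: 0.258
```

Call:
servo_tool --rows '[[[0.0024,0,0],[0,0,0.02]],[[0.0024,0,0],[0,0,0.02]],[[0,0,0],[0,0,0]]]'

```text
time: 9.23
eef_pos: [0.6318, 0.0262, 0.2108]
eef_rot: [0.0, 1.0, -0.013, -0.0]
force: [-0.6, -3.2, -2.8]
opening: 0.255
```

Call:
servo_tool --rows '[[[0.0025,-0.0002,0],[0,0,0.02]],[[0.0025,-0.0001,0],[0,0,0.02]],[[0,0,0],[0,0,0]]]'

```text
time: 9.48
eef_pos: [0.6371, 0.026, 0.2108]
eef_rot: [0.0, 1.0, 0.008, 0.0]
force: [-1.6, -2.5, -0.7]
opening: 0.252
```

Call:
servo_tool --rows '[[[0.0025,0,0],[0,0,0.02]],[[0,0,0],[0,0,0]]]'

```text
time: 9.65
eef_pos: [0.6398, 0.0261, 0.2108]
eef_rot: [0.0, 1.0, 0.018, 0.0]
force: [-1.9, -2.6, -1.8]
opening: 0.252
```

```bash
cat > look.py <<'E'
import sys
from station import r
import cv2,pickle
k=sys.argv[1]
o=r.get_obs(); print(o['time'],o['eef_pos'],o['eef_rot'],o['force'],o['torque'],o['opening'])
c=r.calibration("wrist"); im=r.get_image("wrist"); cv2.imwrite(f"pics/w{k}.png",im); pickle.dump(c,open(f"w{k}.pkl","wb"))
im=r.get_image("scene"); cv2.imwrite(f"pics/s{k}.png",cv2.resize(im[205:275,285:405],None,fx=6.5,fy=6.5,interpolation=cv2.INTER_CUBIC))
E
python3 look.py 7
```

```text
9.65 [0.63975645 0.02608519 0.21075766] [5.20674984e-05 9.99840312e-01 1.78687501e-02 2.37556543e-04] [-1.87811552 -2.57757962 -1.82557473] [-0.63151123  0.28122806  0.25718948] 0.25204023018972865
```

View pics/s7.png

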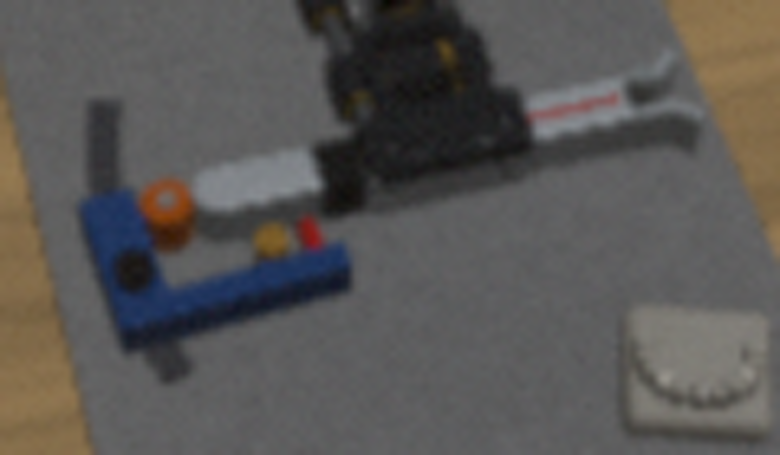

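View pics/w7.png

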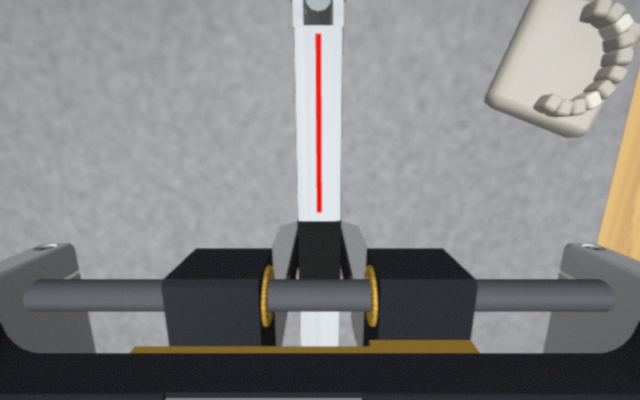

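The tip is beside the roller and pushing it. I'll continue in small steps.

Call:
servo_tool --rows '[[[0.0015,0,0],[0,0,0.012]],[[0.0012,0,0],[0,0,0.01]],[[0,0,0],[0,0,0]]]'

```text
time: 10.0
eef_pos: [0.6425, 0.0262, 0.2108]
eef_rot: [-0.0, 1.0, 0.029, 0.0]
force: [-0.6, -1.7, -2.3]
opening: 0.254
```

Call:
servo_tool --rows '[[[0.0012,0,0],[0,0,0.01]],[[0.0006,0,0],[0,0,0.005]],[[0,0,0],[0,0,0]]]'

```text
time: 10.25
eef_pos: [0.6441, 0.0262, 0.2108]
eef_rot: [-0.0, 0.999, 0.036, 0.0]
force: [-0.4, -1.2, -0.5]
opening: 0.252
```

Call:
servo_tool --rows '[[[0.0008,0,0],[0,0,0.006]],[[0.0006,0,0],[0,0,0.005]],[[0,0,0],[0,0,0]]]'

```text
time: 10.5
eef_pos: [0.6454, 0.0262, 0.2108]
eef_rot: [-0.0, 0.999, 0.041, 0.0]
force: [-1.1, 0.3, -2.2]
opening: 0.255
```

Call:
servo_tool --rows '[[[0.0006,0,0],[0,0,0.004]],[[0.0003,0,0],[0,0,0.002]],[[0,0,0],[0,0,0]]]'

```text
time: 10.75
eef_pos: [0.6462, 0.0262, 0.2105]
eef_rot: [-0.0, 0.999, 0.044, -0.0]
force: [-0.8, -0.2, -2.5]
opening: 0.255
```

Call:
servo_tool --rows '[[[0.0005,0.0001,0],[0,0,0.003]],[[0.0003,0,0],[0,0,0.002]],[[0,0,0],[0,0,0]]]'

```text
time: 11.0
eef_pos: [0.6468, 0.0262, 0.2104]
eef_rot: [-0.0, 0.999, 0.046, -0.0]
force: [-1.4, 0.6, -2.9]
opening: 0.253
```

```bash
python3 look.py 8
```

```text
11.0 [0.64680693 0.02624064 0.21042395] [-2.71233227e-04  9.98927712e-01  4.62946175e-02 -4.01275876e-04] [-1.4465696   0.59646137 -2.93193068] [-0.01967465  0.23633318  0.01833218] 0.25265071442588954
```

View pics/s8.png

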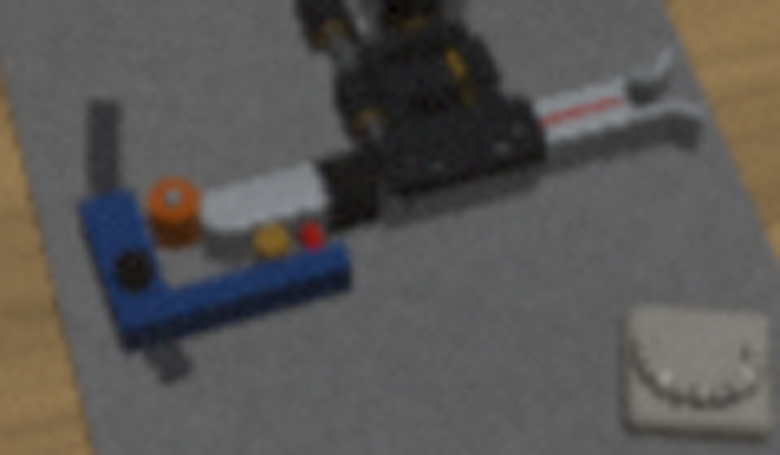

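View pics/w8.png

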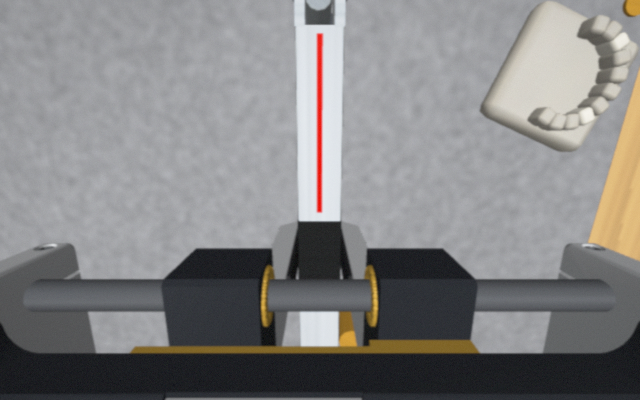

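The roller has come out most of the way and the bar is near the pin. I'll keep creeping until the stop is felt.

Call:
servo_tool --rows '[[[0.0004,0,0],[0,0,0.002]],[[0,0,0],[0,0,0]]]'

```text
time: 11.27
eef_pos: [0.6471, 0.0262, 0.2104]
eef_rot: [-0.0, 0.999, 0.047, -0.001]
force: [-2.5, 1.2, -2.8]
opening: 0.252
```

Call:
servo_tool --rows '[[[0.0004,0,0],[0,0,0.002]],[[0,0,0],[0,0,0]]]'

```text
time: 11.43
eef_pos: [0.6472, 0.0262, 0.2105]
eef_rot: [-0.0, 0.999, 0.048, -0.001]
force: [-3.6, 0.2, -2.1]
opening: 0.254
```

Call:
servo_tool --rows '[[[0.0004,0,0],[0,0,0.002]],[[0,0,0],[0,0,0]]]'

```text
time: 11.6
eef_pos: [0.6474, 0.0262, 0.2105]
eef_rot: [-0.0, 0.999, 0.049, -0.001]
force: [-3.3, -0.2, -2.1]
opening: 0.251
```

Call:
servo_tool --rows '[[[0.0004,0,0],[0,0,0]],[[0.0003,0,0],[0,0,0]],[[0,0,0],[0,0,0]]]'

```text
time: 11.85
eef_pos: [0.6477, 0.0262, 0.2105]
eef_rot: [-0.0, 0.999, 0.049, -0.002]
force: [-6.6, 1.2, -1.4]
opening: 0.257
```

Call:
servo_tool --rows '[[[0.0004,0,0],[0,0,0]],[[0,0,0],[0,0,0]]]'

```text
time: 12.02
eef_pos: [0.6478, 0.0262, 0.2105]
eef_rot: [-0.0, 0.999, 0.049, -0.002]
force: [-7.6, 1.0, -0.3]
opening: 0.255
```

```bash
python3 look.py 9
```

```text
12.0167 [0.64779309 0.02624719 0.21047891] [-2.83375985e-04  9.98776774e-01  4.93872217e-02 -2.40375916e-03] [-7.60061294  1.00330008 -0.30955223] [ 0.01997156  1.31904847 -0.25633979] 0.25492721801110885
```

View pics/s9.png

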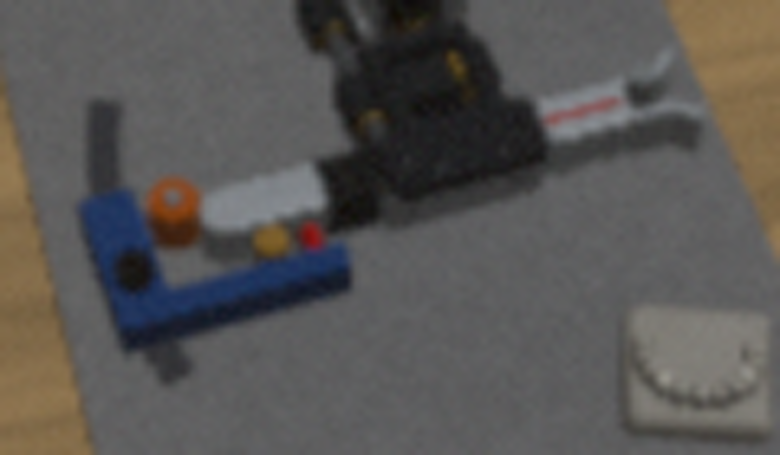

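The stop is firmly felt at 7.6 N and the roller is out again behind the tip. Next I ease off, set the bar down and open.

Call:
servo_tool --rows '[[[-0.0006,0,-0.0005],[0,0,0]],[[0,0,-0.0005],[0,0,0]],[[0,0,0],[0,0,0]]]'

```text
time: 12.37
eef_pos: [0.6475, 0.0263, 0.2104]
eef_rot: [-0.0, 0.999, 0.049, -0.002]
force: [-7.9, 0.3, 4.1]
opening: 0.252
```

Call:
servo_tool --rows '[[[-0.0006,0,0.0003],[0,0,0]],[[0,0,0],[0,0,0]]]'

```text
time: 12.53
eef_pos: [0.6472, 0.0262, 0.2104]
eef_rot: [-0.0, 0.999, 0.049, -0.001]
force: [-6.1, 0.8, 1.1]
opening: 0.255
```

Call:
servo_tool --rows '[[[-0.0005,0,0],[0,0,0]],[[0,0,0],[0,0,0]]]'

```text
time: 12.7
eef_pos: [0.6471, 0.0262, 0.2104]
eef_rot: [-0.0, 0.999, 0.049, -0.001]
force: [-5.8, 0.2, -0.0]
opening: 0.255
```

Call:
servo_tool --rows '[[[0,0,0],[0,0,0]],[[0,0,0],[0,0,0]],[[0,0,0],[0,0,0]],[[0,0,0],[0,0,0]]]' --grip 0.55

```text
time: 13.03
eef_pos: [0.6487, 0.0259, 0.2108]
eef_rot: [0.0, 0.999, 0.05, 0.002]
force: [0.3, -0.3, 0.5]
opening: 0.449
```

```bash
python3 look.py 10
```

```text
13.0333 [0.64874624 0.02594362 0.21075451] [3.61628880e-04 9.98767679e-01 4.95926418e-02 1.88762138e-03] [ 0.2677857  -0.339337    0.45003552] [-0.06086495  0.08804115 -0.05198828] 0.44883059216255894
```

View pics/s10.png

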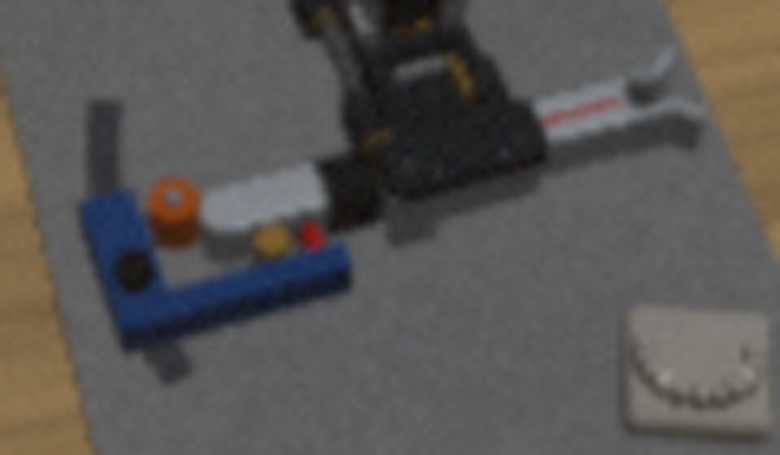

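View pics/w10.png

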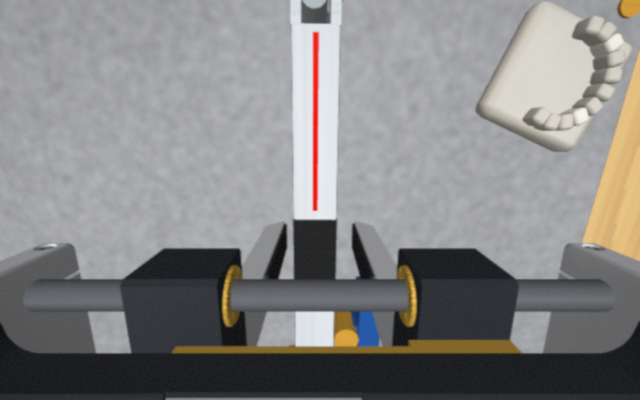

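The bar is released and stays put. Next I raise straight up and look from above.

Call:
servo_tool --rows '[[[0,0,0.008],[0,0,0]],[[0,0,0.015],[0,0,0]],[[0,0,0.025],[0,0,0]],[[0,0,0.025],[0,0,0]],[[0,0,0.025],[0,0,0]]]'

```text
time: 13.55
eef_pos: [0.6476, 0.0261, 0.3095]
eef_rot: [0.0, 0.999, 0.049, 0.0]
force: [0.6, -0.9, -0.1]
opening: 0.45
```

Call:
servo_tool --rows '[[[-0.02,-0.03,0.025],[0,0,0]],[[-0.02,-0.03,0.025],[0,0,0]],[[-0.02,-0.03,0.025],[0,0,0]],[[-0.02,-0.03,0],[0,0,0]],[[0,0,0],[0,0,0]]]'

```text
time: 13.97
eef_pos: [0.5681, -0.0934, 0.3821]
eef_rot: [0.002, 0.999, 0.048, 0.001]
force: [-0.6, 1.4, -0.8]
opening: 0.453
```

```bash
python3 look.py 11
```

```text
13.9667 [ 0.56807513 -0.09335199  0.38211115] [2.41100859e-03 9.98864115e-01 4.75781730e-02 9.92028264e-04] [-0.56179852  1.40535556 -0.79489888] [-0.06855542  0.1168214  -0.02955763] 0.45252803301680034
```

View pics/w11.png

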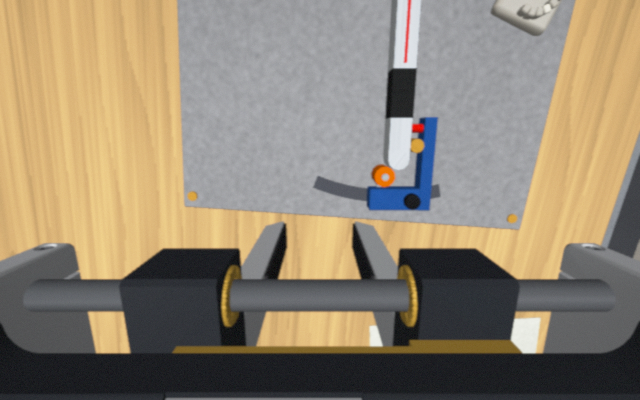

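View pics/s11.png

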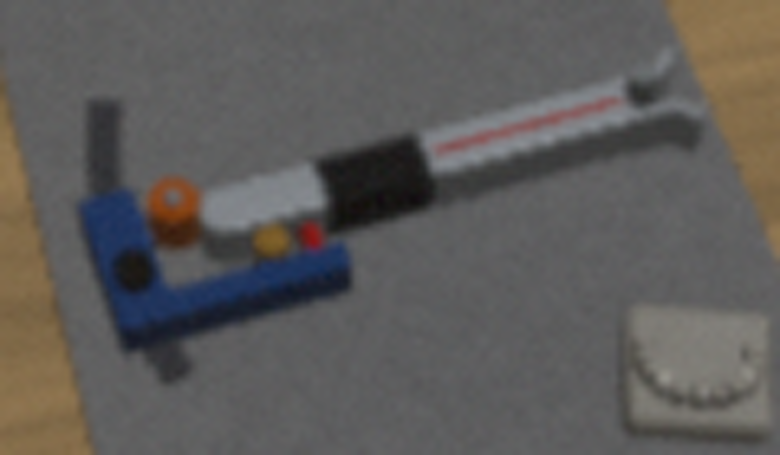

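```bash
python3 - <<'E'
import cv2
im=cv2.imread("pics/w11.png"); cv2.imwrite("pics/w11z.png",cv2.resize(im[100:220,350:450],None,fx=5,fy=5,interpolation=cv2.INTER_CUBIC))
E
```

```text
(no output)
```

View pics/w11z.png

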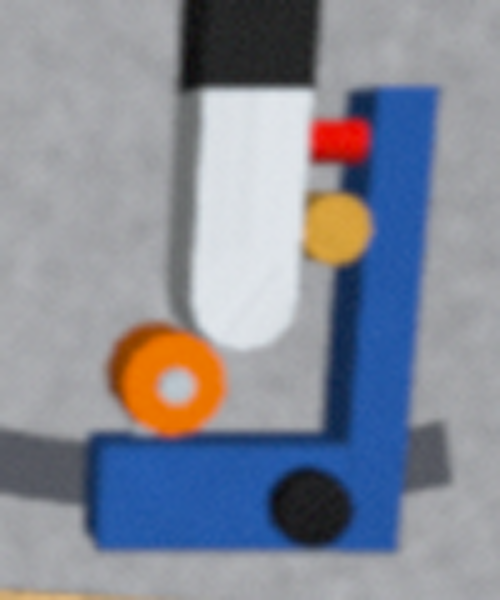

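```bash
python3 - <<'E'
from h import *
import pickle
np.set_printoptions(precision=4,suppress=True)
c=pickle.load(open("w11.pkl","rb")); z=lambda p:np.array(p)/5+[350,100]
P=lambda p,h:cast(c,z(p),h)[:,:2]
post=np.array([.6363,.1464])
rl=P([177,382],.032)[0];pin=P([339,229],.032)[0]; tip=P([244,348],.034)[0]; be=P([[193,90],[313,90]],.034).mean(0); b2=P([[190,290],[299,290]],.034).mean(0)
for n,p in(("roller",rl),("pin",pin),("tip",tip),("bandend",be)): v=p-post; print(n,p,np.hypot(*v),np.arctan2(v[0],-v[1]))
d=tip-be; print("bar ang",np.arctan2(d[0],-d[1]), np.arctan2((b2-be)[0],-(b2-be)[1]),"roller-pin",np.linalg.norm(rl-pin),"nominal",np.hypot(34,35))
u=d/np.linalg.norm(d); w=pin-be; print("pin lat from axis",u[0]*w[1]-u[1]*w[0],"bandend r exp .155, tip r exp .212; roller-tipaxis dist",np.linalg.norm(rl-(tip-.012*u)))
im=cv2.imread("pics/w11.png"); 
E
```

```text
roller [ 0.6431 -0.0728] 0.21926710280410205 0.03097470155801179
pin [ 0.674  -0.0354] 0.1856677308231707 0.20454938168389047
tip [ 0.6565 -0.0634] 0.2108142100243769 0.09603798924340004
bandend [ 0.6497 -0.0078] 0.15479364839655022 0.08687008032410279
bar ang 0.12136165695765426 0.1134802592795727 roller-pin 0.04850138228402216 nominal 48.79549159502341
pin lat from axis 0.0207654866115714 bandend r exp .155, tip r exp .212; roller-tipaxis dist 0.024373587177522197
```

Roller to tip axis measures 24.4 mm (24.4 nominal when out). Roller to pin is 48.5 mm (48.8 nominal). The band end is 154.8 mm from the post (155 expected when seated), and the bar's side is at the pin. I'm handing in.

```bash
python3 - <<'E'
from station import r
o=r.get_obs(); print(o['time'],o['force'],o['joint_velocities'])
print(r.hand_in())
E
```

```text
14.0667 [-0.16273893  0.54265865  0.05605695] [ 0.03667321  0.02780932 -0.0050581   0.01325021 -0.00493355  0.00086397]
the job is handed in; nothing more can be done
None
```

I seated the bar's notch on the post, swung it past the roller up to the stop pin, and let go with it lying on the plate. It was handed in at 14.1 s; the hand-in gave no verdict.

- **Seating:** I gripped the bar on its black band and slid the notch onto the post while it was swung out about 0.78 rad in the jig frame. The force there peaked at about 7 N.
- **Swing:** I turned it about the post until its tip passed the roller and it met the stop, with a push of about 8 N at most. The stop was where the first pictures put it: the slide is about +0.07 rad from middle.
- **Release:** I eased off, set the bar down, opened the fingers and lifted clear. The model's place in the pictures is unchanged, and nothing came near the cup or jar.

**Last checks (from the camera):**

| Check | Measured | Expected |
|---|---|---|
| Post to end of black band | 154.8 mm | 155 mm when seated |
| Post to tip end | 210.8 mm | 212 mm |
| Roller to tip axis | 24.4 mm | 24.4 mm with the roller out |
| Pin to bar axis | 20.8 mm | 20 mm bearing on the pin |

- **Button:** the pin reading could leave the bar up to 0.8 mm short of the pin, so the button is in by at least about 2 mm.
- **Disagreement in bar angle:** fitted from the short visible stretch near the tip it came out at 0.11–0.12 rad. From the tip and band positions relative to the post it was 0.09–0.10 rad, which matches the expected home angle of 0.092. I trust the second figure.
- **Not measured directly:** how far the roller and button moved, and the bar's flatness after release. I judged these from the pictures only.
- **Discarded readings:** an early set of side-camera positions was about 0.12 m off in y. The same pixels recomputed later agreed with the scene camera; I never found the cause and did not use the bad set.

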